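# Click the missing sockets back onto the spring-clip rail

## Task

The socket rail for servicing the instruments lacks its smallest and its largest socket, which stand loose on the bench. Put each on its own free end stud, so that the four sockets run in size order along the rail, and press each one down past its spring clip until it sits fully home, upright, on the rail. Leave both there, released.

Things in the scene. Friction and masses are not known exactly. Their poses are not given: they have to be found in the camera images.
- rail: Aluminium rail 228 x 42 x 8 mm, fixed. Origin: underside centre; x along it, z up. Studs (12 mm thick, 42 mm tall above the rail, last 14 mm tapering to 4 mm) at x = -84, -28, 28, 84, y = 0. The two end studs are free; each has two spring leaves on its +x and -x sides, bulging to 12 mm off the axis 22 mm above the rail. A socket needs 5 to 12 N to pass, snaps under them and stands on the rail top.
- mounted_small: The smaller of the two sockets already on the rail (both fixed): plain steel, 38 mm across, 46 mm high, on either middle stud; the other middle stud has the larger one, 44 mm across, 50 mm high. The free end stud 56 mm from this one is for the smallest socket, the other end stud (112 mm away) for the largest. Origin: centre of its lower face, z up.
- socket_small: The smallest socket, loose, standing on the bench: upright plain steel tube, 32 mm outside diameter, 42 mm high, about 0.1 kg. Origin: centre of its lower face, z up. Open right through: a 19 mm round bore in the lowest 18 mm, 25 mm above that. It goes onto its stud as it stands, not turned over.
- socket_large: The largest socket, loose, standing on the bench: upright plain steel tube, 52 mm outside diameter, 56 mm high, about 0.2 kg. Origin: centre of its lower face, z up. Open right through: a 19 mm bore in the lowest 18 mm, 42 mm above that. It goes on as it stands. A capped vial 32 mm across, 58 mm high, stands between the two loose sockets.
Not all that is in view belongs to the job. Leave any pink look-alike of the socket_large alone.

How it is judged:
By the outcome, as a careful person would: the job done as asked, in the order asked, and still so for the second after the job is handed in, with the robot touching nothing.
It also fails if it takes over 54 s, if anything falls off the work surface, if the arm or the gripper's body presses on something with over 40 N, if the wrist force passes 120 N, or if a joint passes its speed limit or range.

## Robot

A 7-joint arm with a two-finger parallel gripper is mounted at the origin on a cart in front of the work surface, level with it; the furniture and walls round the work are solid. World frame = base frame: x ahead of the robot, y to its left, z up, the work surface at z = 0. Lengths are in m, angles in rad, forces in N, time in s.
With the tool pointing down it reaches from about 0.4 to 0.85 m from the base axis. Payload 4.5 kg.
Tool frame: the origin (TCP) lies on the centre line of the jaws, within the pads' length; the fingertips stand 11 mm ahead of it and the grasp point (between the pads) lies 8 mm behind it; z points along the fingers, y is the line along which they close (so a half turn about z gives the same grasp; the last joint's range is limited). The gripper opens to 88 mm and grips with 3 to 60 N. Pads are 18 mm wide; open, the fingers measure 123 mm over their backs; the gripper's body (75 mm by 187 mm) begins 45 mm behind the grasp point.
Start: joints at [1.198, 0.689, -0.195, 1.565, 0.157, 0.902, -0.215], TCP at [0.247, -0.574, 0.25] pointing down, gripper open.
Joint ranges: [-3.01, 3.01], [-0.46, 2.08], [-1.47, 1.51], [0.13, 2.56], [-1, 4.14], [0.04, 2.09], [-2.66, 2.66]. Speed limits (rad/s): [2.57, 2.57, 3.14, 3.14, 3.14, 3.14, 3.14].

## Interface

Orientations are given as a unit quaternion [x, y, z, w].
In Python, from plant import * gives the robot as it stands. The module is installed in compiled form; this text tells all that it offers.
- The arm moves only by the tool send_rows, never from a script. Its argument "motion" is a list of rows, each an object of numbers: "x", "y", "z": the shift along the tool's x, y, z in cm; "rx", "ry", "rz": the turn, a rotation vector about the tool's x, y, z in rad; "jaw": the finger opening in cm, from 0 to 8.81. In form: [{"x": .., "y": .., "z": .., "rx": .., "ry": .., "rz": .., "jaw": ..}, ...]. A call has exactly 5 rows; each row shifts and turns the commanded pose from where the row before left it, along the tool's axes as they then stand; what a row does not reach is not made up. A row lasts 1/10 s, in which the tool goes at most 50 mm and 8.59 degrees, less where a joint would pass 70% of its speed; a pose out of reach is approached as far as the arm can. A call is refused whole if a number of a shift passes 5 or a number of a turn 0.15, either way. A call with a gripper value outside its range is refused whole. The fingers move at their own pace and stop on an object; "grip_force" is the grip in N (left out, the last holds). Time passes only in rows, so rows that do not move let the fingers close, or fill a call up. It gives the time, the measured TCP pose, the force, the opening and the grip force at its end, in the units of the state.
- get_state(): the state, without advancing time (a new reading comes with each control period).
- snapshot(name): name is "scene" or "side" or "wrist"; returns a dict with "img" (400x640x3 uint8, red, green, blue), "vertical_fov" (degrees; the focal length in pixels is half the picture's height over the tangent of half this angle, whatever the lens; pixels are square), "cx", "cy" (the principal point, pixels), "extrinsics" (4x4, takes a point from camera to world coordinates). Camera axes: x right, y up, looking along -z (the intrinsics and any distortion apply to the point x, -y, -z); pixel columns grow to the right and rows downward; lengths in m; the calibration is good to about 2 mm. A picture is of the moment at which its call begins. There is no depth.
- finish_job(): hands the job in; it is judged then, once.
The state is a dict: "clock": time; "q": joint angles; "qd": joint speeds; "joint_torque": joint torques, N m; "tool_pos": TCP position; "eef_rot": TCP orientation; "contact_force": force on the tool from outside, world axes, zero at the start; "moment": the same for the moment, N m; "opening": opening from 0.0 (shut) to 1.0 (fully open); "finger_force": force on a finger pad.
Only numpy, scipy, OpenCV 4.12 (cv2) and the standard library are available. Lean on these libraries where they do the work, as an engineer would, in place of code of your own. Each camera call takes 0.05 s, during which the arm holds its last target. There are 200 camera calls.

## Working session

There is one attempt and no reset: what is moved stays moved. The work goes in short steps, Python scripts to look and compute and a tool call to move; the robot and the scene stay as the last step left them, time stands still between calls to the robot, and variables do not carry over. Pictures are saved under pics/ and viewed, at most 10 in all, crops included, and the job is handed in when it is done.

Besides the shell and the picture viewer there is one more tool, called after "Emit:" as name([rows], argument=value, ...), one row to a line, values as JSON. send_rows: Moves the arm, as the interface text tells. Its arguments: {"type":"object","properties":{"motion":{"type":"array"},"grip_force":{"type":"number"}},"required":["motion"]}

```bash
mkdir -p pics
cat > h.py <<'E'
from plant import *
import numpy as np, cv2
def cam(name,fn=None):
    s=snapshot(name)
    if fn: cv2.imwrite('pics/'+fn,s['img'][:,:,::-1])
    return s
E
python3 - <<'E'
from h import *
for n in("scene","side","wrist"):
    s=cam(n,n+'0.png'); np.save('pics/'+n+'0.npy',{k:v for k,v in s.items()},allow_pickle=True)
    print(n,[k for k in s],s['vertical_fov'],s['cx'],s['cy'],np.round(s['extrinsics'],4).tolist())
print(get_state())
E
```

```text
scene ['img', 'vertical_fov', 'cx', 'cy', 'extrinsics'] 54.559212792171635 316.67399865391985 196.64041850261532 [[0.5693, 0.6036, -0.5582, 0.0512], [-0.8222, 0.4186, -0.3858, -0.0724], [0.0008, 0.6785, 0.7346, 0.6819], [0.0, 0.0, 0.0, 1.0]]
side ['img', 'vertical_fov', 'cx', 'cy', 'extrinsics'] 43.32569547232557 321.0189251766391 198.93983593569556 [[-0.3276, -0.8303, 0.4508, 0.9133], [0.9448, -0.2852, 0.1613, 0.3967], [-0.0053, 0.4788, 0.8779, 0.7865], [0.0, 0.0, 0.0, 1.0]]
wrist ['img', 'vertical_fov', 'cx', 'cy', 'extrinsics'] 62.46527985675665 319.2034574210505 200.0427468680328 [[0.3954, 0.8819, 0.2565, 0.312], [-0.9185, 0.38, 0.1096, -0.5458], [-0.0008, -0.2789, 0.9603, 0.3826], [0.0, 0.0, 0.0, 1.0]]
{'clock': 0.15, 'q': array([ 1.19779086,  0.68977183, -0.1945213 ,  1.56606416,  0.15732121,
        0.9025302 , -0.21512291]), 'qd': array([ 0.0001748 , -0.0005451 , -0.00072168, -0.00555084,  0.00145022,
        0.00068115,  0.00130038]), 'joint_torque': array([-1.45028600e-03, -5.27856874e+01, -1.26857087e+00, -1.53584504e+01,
       -5.25431754e-02,  3.94784365e-03,  1.14240245e-04]), 'tool_pos': array([ 0.24707785, -0.57359369,  0.24911721]), 'eef_rot': array([ 9.79380020e-01,  2.02025488e-01, -2.01246728e-04, -6.61283169e-04]), 'contact_force': array([0.10065573, 0.27336811, 0.32922606]), 'moment': array([-0.00967646,  0.00178863,  0.05768827]), 'finger_force': 0.0, 'opening': 0.9978002596749911}
```

View pics/scene0.png

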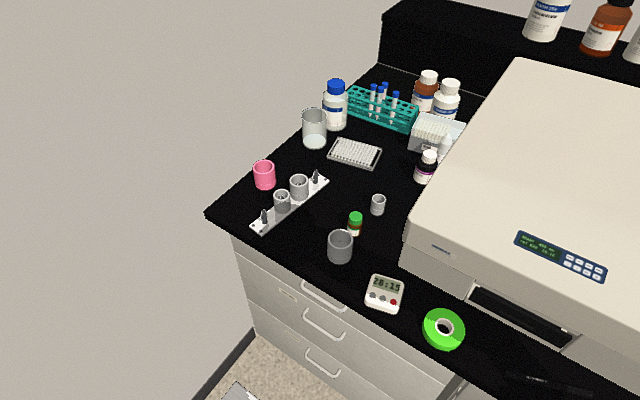

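View pics/side0.png

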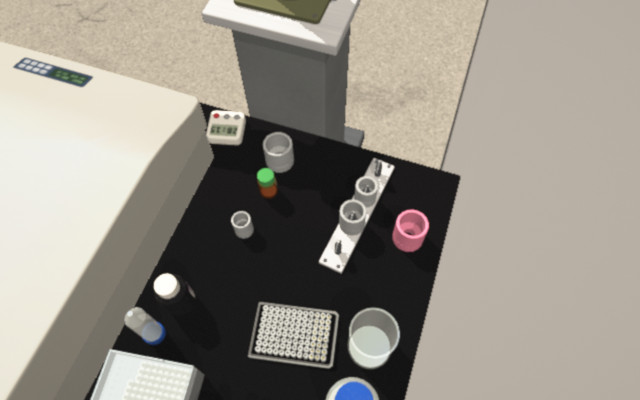

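The scene picture shows the pink look-alike at (264,175), the large socket at (340,246), the green-capped vial at (355,223), the small socket at (378,204), and the rail from (258,230) to (322,180). In the side picture they are pink (410,230), large (279,152), vial (267,183), small (242,225). The grey 52 mm socket fits socket_large, since the pink one is to be left alone. The mounted small socket is at the near (robot) end, side (366,190). I'll confirm this in an enlarged crop.

Run:
```python
import cv2,numpy as np
a=cv2.imread('pics/scene0.png')[160:270,240:400]; b=cv2.imread('pics/side0.png')[120:280,220:430]
a=cv2.resize(a,None,fx=4.9,fy=4.9,interpolation=2)[:, :780]
cv2.imwrite('pics/c1.png',cv2.resize(cv2.imread('pics/scene0.png')[160:270,240:400],(800,550),interpolation=cv2.INTER_CUBIC))
cv2.imwrite('pics/c2.png',cv2.resize(b,(787,600),interpolation=cv2.INTER_CUBIC))
```

```text
(no output)
```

View pics/c1.png

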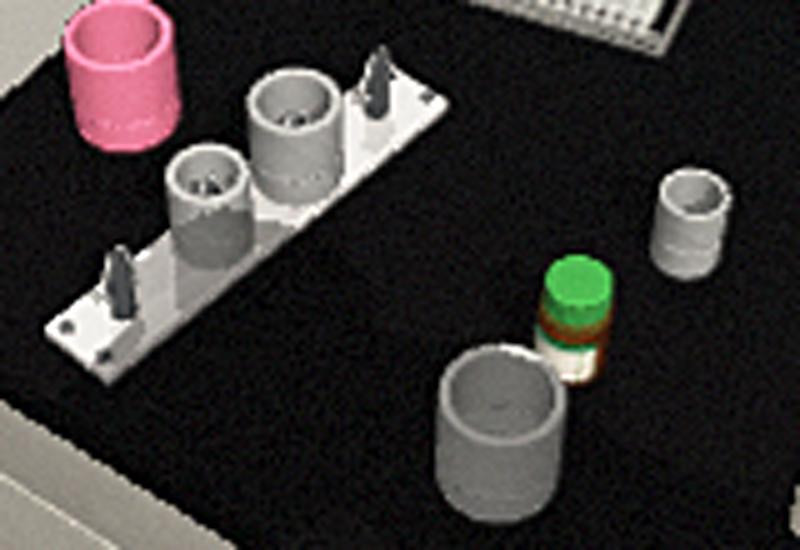

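View pics/c2.png

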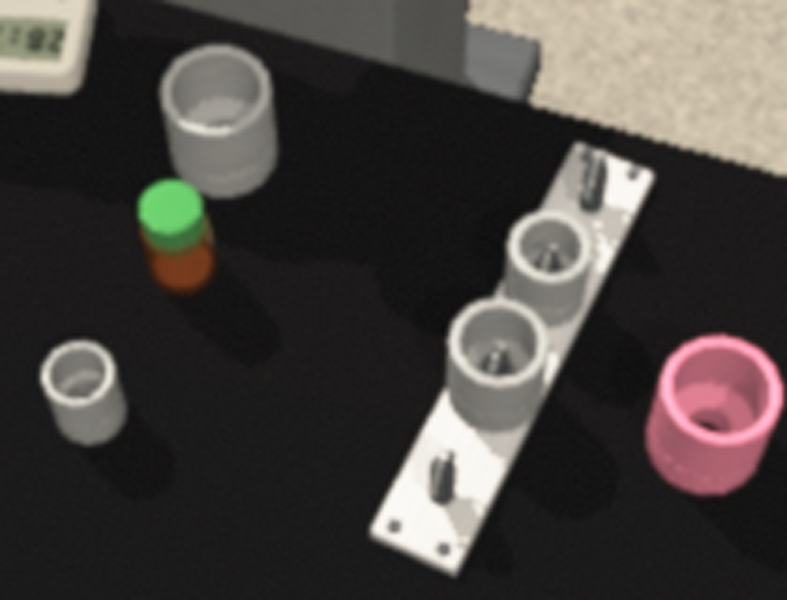

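The crops confirm it: the grey large socket has its rim centre at scene crop (502,393) and side crop (217,95). The small one is at (694,192) and (79,377). The pink socket stays out of it, and both end studs are free.

```bash
cat >> h.py <<'E'
def K(s):
    f=200/np.tan(np.radians(s['vertical_fov'])/2); return np.array([[f,0,s['cx']],[0,f,s['cy']],[0,0,1.]])
def P(s):
    E=np.linalg.inv(s['extrinsics']); return K(s)@np.diag([1,-1,-1])@E[:3]
def proj(s,X):
    p=P(s)@np.r_[X,1]; return p[:2]/p[2]
def onplane(s,uv,z):
    d=s['extrinsics'][:3,:3]@np.diag([1,-1,-1])@np.linalg.inv(K(s))@np.r_[uv,1]; o=s['extrinsics'][:3,3]
    return (o+d*(z-o[2])/d[2])[:2]
E
python3 - <<'E'
from h import *
A,B=[np.load(f'pics/{n}0.npy',allow_pickle=True).item() for n in('scene','side')]
pts=dict(near=((119,250),(590,157),.05),far=((381,52),(447,457),.05),ms=((208,176),(549,252),.054),ml=((295,101),(497,344),.058),
 large=((502,393),(217,95),.056),small=((694,192),(79,377),.042),vial=((579,281),(171,206),.058),pink=((120,35),(721,385),.056))
for k,(a,b,z) in pts.items():
    a=np.array(a)/5+[240,160]-.4; b=np.array(b)/3.75+[220,120]-.4
    X=cv2.triangulatePoints(P(A),P(B),a,b)[:,0]; X=X[:3]/X[3]
    print(k,X.round(4),onplane(A,a,z).round(4),onplane(B,b,z).round(4))
s=get_state(); from scipy.spatial.transform import Rotation as R
print(R.from_quat(s['eef_rot']).as_matrix().round(3))
for n,c in(('A',A),('B',B)):
  print([onplane(c,np.array(u)/ (5 if n=='A' else 3.75)+([240,160] if n=='A' else [220,120])-.4,.008).round(4) for u in ([(45,327),(108,380),(448,100)] if n=='A' else [(655,178),(575,143),(458,572),(370,532)])])
E
```

```text
near [0.4342 0.3297 0.0517] [0.4348 0.332 ] [0.4336 0.3289]
far [0.5996 0.3122 0.0502] [0.6007 0.31  ] [0.5988 0.3134]
ms [0.4895 0.3259 0.0521] [0.4881 0.325 ] [0.4907 0.3259]
ml [0.5446 0.3184 0.0584] [0.5447 0.3189] [0.5445 0.3182]
large [0.4606 0.1543 0.0552] [0.4603 0.1536] [0.461  0.1548]
small [0.612  0.1478 0.0427] [0.6128 0.1477] [0.6116 0.1477]
vial [0.5259 0.1578 0.0585] [0.5265 0.1575] [0.5254 0.158 ]
pink [0.5327 0.4142 0.0582] [0.5348 0.4145] [0.5311 0.4148]
[[ 0.918  0.396 -0.001]
 [ 0.396 -0.918  0.001]
 [-0.    -0.001 -1.   ]]
[array([0.407 , 0.3567]), array([0.4005, 0.3148]), array([0.6279, 0.2887])]
[array([0.4077, 0.3582]), array([0.4008, 0.3158]), array([0.6311, 0.3302]), array([0.626 , 0.2879])]
```

Run:
```python
from h import *
A,B=[np.load(f'pics/{n}0.npy',allow_pickle=True).item() for n in('scene','side')]
def tri(a,b):
    X=cv2.triangulatePoints(P(A),P(B),np.array(a,float),np.array(b,float))[:,0]; return (X[:3]/X[3]).round(3)
print('boxtop corner',tri((415,213),(197,97)),'disp',tri((520,240),(92,76)))
for n,c,l in(('A',A,[(404,257),(471,297),(207,213),(230,235),(384,293),(314,145),(423,182),(443,330),(575,345)]),('B',B,[(213,155),(140,300),(458,178),(215,110),(226,128),(373,362),(185,310),(165,340)])):
    for u in l: print(n,u,onplane(c,u,0).round(3))
g={n:cv2.cvtColor(cv2.imread(f'pics/{n}0.png'),6) for n in('scene','side')}
a=cv2.imread('pics/scene0.png')[40:360,380:640];b=cv2.imread('pics/side0.png')[40:360,0:230]
cv2.imwrite('pics/c3.png',cv2.resize(np.hstack([a,b]),None,fx=1.6,fy=1.6))
```

```text
boxtop corner [0.494 0.039 0.177] disp [ 0.52  -0.123  0.195]
A (404, 257) [0.532 0.038]
A (471, 297) [ 0.522 -0.11 ]
A (207, 213) [0.383 0.464]
A (230, 235) [0.367 0.377]
A (384, 293) [0.434 0.033]
A (314, 145) [0.723 0.401]
A (423, 182) [0.76  0.097]
A (443, 330) [ 0.429 -0.091]
A (575, 345) [ 0.536 -0.293]
B (213, 155) [0.487 0.03 ]
B (140, 300) [0.779 0.038]
B (458, 178) [0.388 0.473]
B (215, 110) [ 0.389 -0.011]
B (226, 128) [0.422 0.028]
B (373, 362) [0.749 0.418]
B (185, 310) [0.77  0.114]
B (165, 340) [0.822 0.105]
```

View pics/c3.png

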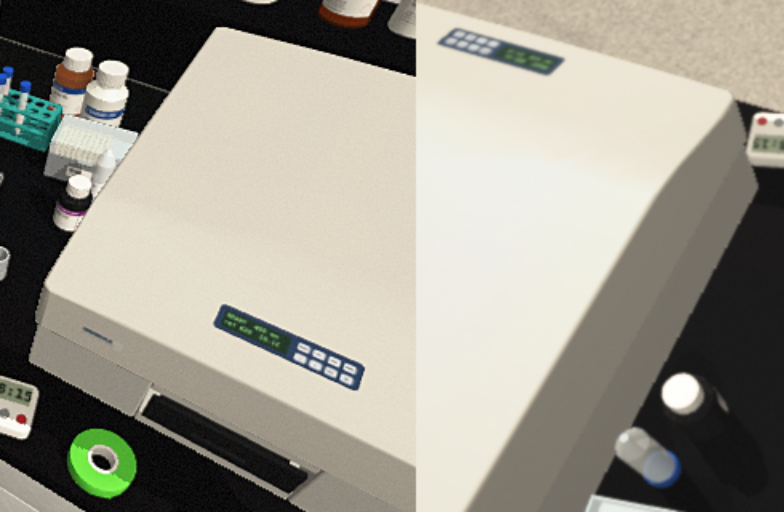

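The instrument's left wall is at y≈0.039, with its top around 0.2 m. The loose small socket at (0.612, 0.148) leaves about 15 mm of room for the gripper body. I'll start moving: up and turned to match the rail.

Emit:
send_rows([
  {"z": -3,"rz": 0.105,"jaw": 5.5},
  {"z": -3,"rz": 0.105,"jaw": 5.5},
  {"z": -3,"rz": 0.105,"jaw": 5.5},
  {"z": -3,"rz": 0.105,"jaw": 5.5},
  {"z": -3,"rz": 0.105,"jaw": 5.5},
], grip_force=20)

```text
schema error: expected keys x, y, z, rx, ry, rz, jaw
```

Emit:
send_rows([
  {"x": 1,"y": -3.5},
  {"x": 1,"y": -3.5},
  {"x": 1,"y": -3.5},
  {"x": 1,"y": -3.5},
  {"x": 1,"y": -3.5},
])

```text
schema error: expected keys x, y, z, rx, ry, rz, jaw
```

```bash
cat >> h.py <<'E'
from scipy.spatial.transform import Rotation as R
def st():
    s=get_state(); M=R.from_quat(s['eef_rot']).as_matrix()
    print('t',s['clock'],'q',s['q'].round(2),'p',s['tool_pos'].round(4),'th',np.degrees(np.arctan2(M[1,0],M[0,0])).round(2),'zax',M[:,2].round(3),'F',s['contact_force'].round(1),'op',round(s['opening']*88.1,1),s['finger_force'])
    return s,M
def to(t):
    s,M=st(); print('tool cm',(M.T@(np.array(t)-s['tool_pos'])*100).round(2))
E
python3 -c "
from h import *
to([.55,.15,.3])"
```

```text
t 0.15 q [ 1.2   0.69 -0.19  1.57  0.16  0.9  -0.22] p [ 0.2471 -0.5736  0.2491] th 23.31 zax [-0.001  0.001 -1.   ] F [0.1 0.3 0.3] op 87.9 0.0
tool cm [ 56.45 -54.47  -5.02]
```

All keys are required.

Emit:
send_rows([
  {"x": 0,"y": 0,"z": -3,"rx": 0,"ry": 0,"rz": 0.105,"jaw": 5.5},
  {"x": 0,"y": 0,"z": -3,"rx": 0,"ry": 0,"rz": 0.105,"jaw": 5.5},
  {"x": 0,"y": 0,"z": -3,"rx": 0,"ry": 0,"rz": 0.105,"jaw": 5.5},
  {"x": 0,"y": 0,"z": -3,"rx": 0,"ry": 0,"rz": 0.105,"jaw": 5.5},
  {"x": 0,"y": 0,"z": -3,"rx": 0,"ry": 0,"rz": 0.105,"jaw": 5.5},
], grip_force=20)

```text
clock: 0.65
tool_pos: [0.2472, -0.5736, 0.4007]
eef_rot: [0.998, -0.061, -0.0, -0.0]
contact_force: [-0.2, -0.0, -0.0]
opening: 0.624
finger_force: 0.0
```

Emit:
send_rows([
  {"x": 1,"y": -3.5,"z": 0,"rx": 0,"ry": 0,"rz": 0,"jaw": 5.5},
  {"x": 1,"y": -3.5,"z": 0,"rx": 0,"ry": 0,"rz": 0,"jaw": 5.5},
  {"x": 1,"y": -3.5,"z": 0,"rx": 0,"ry": 0,"rz": 0,"jaw": 5.5},
  {"x": 1,"y": -3.5,"z": 0,"rx": 0,"ry": 0,"rz": 0,"jaw": 5.5},
  {"x": 1,"y": -3.5,"z": 0,"rx": 0,"ry": 0,"rz": 0,"jaw": 5.5},
])

```text
clock: 1.15
tool_pos: [0.3178, -0.4045, 0.3995]
eef_rot: [0.998, -0.059, -0.0, -0.0]
contact_force: [1.8, 0.4, 0.1]
opening: 0.624
finger_force: 0.0
```

```bash
python3 -c "
from h import *
to([.55,.15,.3])"
```

```text
t 1.15 q [ 0.87  0.37 -0.08  1.67  0.03  1.1  -0.91] p [ 0.3178 -0.4045  0.3995] th -6.77 zax [-0.  0. -1.] F [1.8 0.4 0.1] op 55.0 0.0
tool cm [ 16.52 -57.79   9.97]
```

Emit:
send_rows([
  {"x": 1.1,"y": -3.85,"z": 0,"rx": 0,"ry": 0,"rz": 0,"jaw": 5.5},
  {"x": 1.1,"y": -3.85,"z": 0,"rx": 0,"ry": 0,"rz": 0,"jaw": 5.5},
  {"x": 1.1,"y": -3.85,"z": 0,"rx": 0,"ry": 0,"rz": 0,"jaw": 5.5},
  {"x": 1.1,"y": -3.85,"z": 0,"rx": 0,"ry": 0,"rz": 0,"jaw": 5.5},
  {"x": 1.1,"y": -3.85,"z": 0,"rx": 0,"ry": 0,"rz": 0,"jaw": 5.5},
])

```text
clock: 1.65
tool_pos: [0.3951, -0.2198, 0.3997]
eef_rot: [0.998, -0.059, -0.0, 0.0]
contact_force: [1.0, -0.6, 0.6]
opening: 0.625
finger_force: 0.0
```

Emit:
send_rows([
  {"x": 1.1,"y": -3.85,"z": 0,"rx": 0,"ry": 0,"rz": 0,"jaw": 5.5},
  {"x": 1.1,"y": -3.85,"z": 0,"rx": 0,"ry": 0,"rz": 0,"jaw": 5.5},
  {"x": 1.1,"y": -3.85,"z": 0,"rx": 0,"ry": 0,"rz": 0,"jaw": 5.5},
  {"x": 1.1,"y": -3.85,"z": 0,"rx": 0,"ry": 0,"rz": 0,"jaw": 5.5},
  {"x": 1.1,"y": -3.85,"z": 0,"rx": 0,"ry": 0,"rz": 0,"jaw": 5.5},
])

```text
clock: 2.15
tool_pos: [0.4724, -0.0353, 0.3996]
eef_rot: [0.998, -0.059, -0.0, 0.0]
contact_force: [0.1, -0.9, -0.5]
opening: 0.626
finger_force: 0.0
```

Emit:
send_rows([
  {"x": 1.1,"y": -3.85,"z": 2,"rx": 0,"ry": 0,"rz": 0,"jaw": 5.5},
  {"x": 1.1,"y": -3.85,"z": 2,"rx": 0,"ry": 0,"rz": 0,"jaw": 5.5},
  {"x": 1.1,"y": -3.85,"z": 2,"rx": 0,"ry": 0,"rz": 0,"jaw": 5.5},
  {"x": 1.1,"y": -3.85,"z": 2,"rx": 0,"ry": 0,"rz": 0,"jaw": 5.5},
  {"x": 1.1,"y": -3.85,"z": 2,"rx": 0,"ry": 0,"rz": 0,"jaw": 5.5},
])

```text
clock: 2.65
tool_pos: [0.5498, 0.1493, 0.2987]
eef_rot: [0.998, -0.059, -0.0, 0.0]
contact_force: [1.3, -0.2, 0.8]
opening: 0.628
finger_force: 0.0
```

```bash
python3 -c "
from h import *
s=cam('wrist','w1.png'); np.save('pics/w1.npy',s,allow_pickle=True)
for X in ([.612,.148,.042],[.434,.3315,.05],[.5997,.3126,.05],[.461,.154,.056]): print(proj(s,X).round(1))
to([.612,.148,.12])"
```

```text
[313.  112.4]
[188.5 272.1]
[171.7 141.2]
[323.1 239.4]
t 2.7 q [-0.21  0.57 -0.24  1.67  0.15  0.92 -2.19] p [0.5497 0.1576 0.2954] th -6.27 zax [-0.003  0.006 -1.   ] F [ 2.1  6.3 -1.5] op 54.8 0.0
tool cm [ 6.37  0.36 17.51]
```

View pics/w1.png

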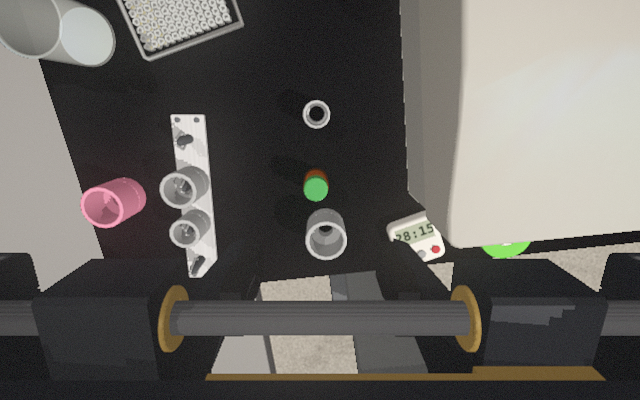

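The wrist picture has the small socket's rim at (316,114), the vial at (316,187), the large socket at (326,238), the studs at (180,141) and (195,267), and pink at (113,203). These are within about 3 px of what I predicted, so I'll descend over the small socket.

Emit:
send_rows([
  {"x": 1.27,"y": 0.07,"z": 2.9,"rx": 0,"ry": 0,"rz": -0.024,"jaw": 5.8},
  {"x": 1.27,"y": 0.07,"z": 2.9,"rx": 0,"ry": 0,"rz": -0.024,"jaw": 5.8},
  {"x": 1.27,"y": 0.07,"z": 2.9,"rx": 0,"ry": 0,"rz": -0.024,"jaw": 5.8},
  {"x": 1.27,"y": 0.07,"z": 2.9,"rx": 0,"ry": 0,"rz": -0.024,"jaw": 5.8},
  {"x": 1.27,"y": 0.07,"z": 2.9,"rx": 0,"ry": 0,"rz": -0.024,"jaw": 5.8},
])

```text
clock: 3.2
tool_pos: [0.6128, 0.1395, 0.1533]
eef_rot: [1.0, 0.001, -0.0, 0.0]
contact_force: [-0.0, 0.4, 0.5]
opening: 0.657
finger_force: 0.0
```

Emit:
send_rows([
  {"x": 0,"y": 0,"z": 1,"rx": 0,"ry": 0,"rz": 0,"jaw": 5.8},
  {"x": 0,"y": 0,"z": 1,"rx": 0,"ry": 0,"rz": 0,"jaw": 5.8},
  {"x": 0,"y": 0,"z": 0.5,"rx": 0,"ry": 0,"rz": 0,"jaw": 5.8},
  {"x": 0,"y": 0,"z": 0,"rx": 0,"ry": 0,"rz": 0,"jaw": 5.8},
  {"x": 0,"y": 0,"z": 0,"rx": 0,"ry": 0,"rz": 0,"jaw": 5.8},
])

```text
clock: 3.7
tool_pos: [0.6129, 0.1403, 0.1308]
eef_rot: [1.0, 0.001, 0.001, -0.0]
contact_force: [0.4, 0.4, 0.5]
opening: 0.661
finger_force: 0.0
```

```bash
python3 -c "
from h import *
s=cam('wrist','w2.png'); np.save('pics/w2.npy',s,allow_pickle=True)
for X in ([.612,.148,.042],[.612,.148,.0],[.434,.3315,.05],[.5997,.3126,.05],[.461,.154,.056]): print(proj(s,X).round(1))
to([.612,.148,.023])"
```

```text
[307.5 209.8]
[309.2 194.4]
[ 88.9 415.8]
[ 70.4 229.9]
[300.9 396.3]
t 3.75 q [-0.18  0.85 -0.22  1.65  0.26  0.67 -2.1 ] p [0.613  0.1403 0.1309] th 0.12 zax [ 0.002  0.    -1.   ] F [-0.4 -0.9  0.5] op 57.9 0.0
tool cm [-0.12 -0.76 10.79]
```

View pics/w2.png

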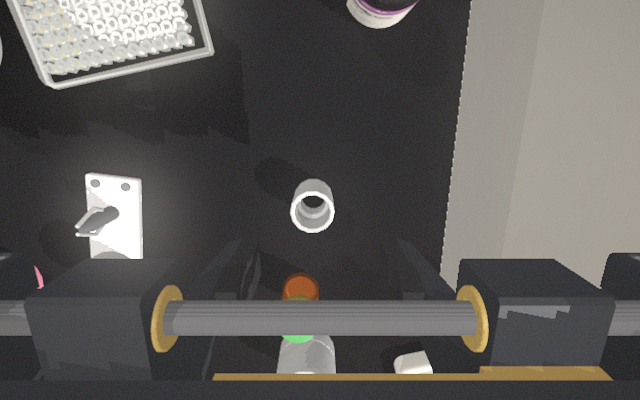

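The small socket's rim is at (313,212), against a prediction of (307.5,210), so the views agree within about 3 mm. The far stud's tip is at (78,231). I'll descend and grip.

Emit:
send_rows([
  {"x": 0,"y": -0.6,"z": 0.8,"rx": 0,"ry": 0,"rz": 0,"jaw": 5.8},
  {"x": -0.1,"y": 0,"z": 2,"rx": 0,"ry": 0,"rz": 0,"jaw": 5.8},
  {"x": 0,"y": 0,"z": 2,"rx": 0,"ry": 0,"rz": 0,"jaw": 5.8},
  {"x": 0,"y": 0,"z": 2,"rx": 0,"ry": 0,"rz": 0,"jaw": 5.8},
  {"x": 0,"y": 0,"z": 1.5,"rx": 0,"ry": 0,"rz": 0,"jaw": 5.8},
])

```text
clock: 4.25
tool_pos: [0.6111, 0.1465, 0.0454]
eef_rot: [1.0, 0.001, -0.0, -0.0]
contact_force: [0.7, -0.6, 0.4]
opening: 0.654
finger_force: 0.0
```

Emit:
send_rows([
  {"x": 0,"y": 0,"z": 1.2,"rx": 0,"ry": 0,"rz": 0,"jaw": 5.8},
  {"x": 0,"y": 0,"z": 0.8,"rx": 0,"ry": 0,"rz": 0,"jaw": 5.8},
  {"x": 0,"y": 0,"z": 0.4,"rx": 0,"ry": 0,"rz": 0,"jaw": 5.8},
  {"x": 0,"y": 0,"z": 0,"rx": 0,"ry": 0,"rz": 0,"jaw": 5.8},
  {"x": 0,"y": 0,"z": 0,"rx": 0,"ry": 0,"rz": 0,"jaw": 4},
])

```text
clock: 4.75
tool_pos: [0.6121, 0.1461, 0.0233]
eef_rot: [1.0, 0.001, 0.001, -0.0]
contact_force: [0.6, 0.2, -0.4]
opening: 0.589
finger_force: 0.0
```

Emit:
send_rows([
  {"x": 0,"y": 0,"z": 0,"rx": 0,"ry": 0,"rz": 0,"jaw": 2.5},
  {"x": 0,"y": 0,"z": 0,"rx": 0,"ry": 0,"rz": 0,"jaw": 2.5},
  {"x": 0,"y": 0,"z": 0,"rx": 0,"ry": 0,"rz": 0,"jaw": 2.5},
  {"x": 0,"y": 0,"z": 0,"rx": 0,"ry": 0,"rz": 0,"jaw": 2.5},
  {"x": 0,"y": 0,"z": 0,"rx": 0,"ry": 0,"rz": 0,"jaw": 2.5},
], grip_force=45)

```text
clock: 5.25
tool_pos: [0.6119, 0.1459, 0.0232]
eef_rot: [1.0, 0.001, 0.0, 0.0]
contact_force: [-0.3, -0.6, 2.6]
opening: 0.344
finger_force: 44.9
```

```bash
python3 -c "
from h import *
to([.612,.148,.023])
s=cam('side','s1.png'); np.save('pics/s1.npy',s,allow_pickle=True)
for X in ([.612,.148,.042],[.612,.146,.042],): print(proj(s,X).round(1))
to([.434,.331,.13])"
```

```text
t 5.25 q [-0.22  1.01 -0.16  1.68  0.3   0.48 -2.15] p [0.6119 0.1459 0.0232] th 0.1 zax [ 0.001 -0.    -1.   ] F [-0.3 -0.6  2.6] op 30.3 44.86954196112549
tool cm [ 0.01 -0.21  0.02]
[240.7 220.4]
[239.6 220. ]
t 5.3 q [-0.22  1.01 -0.16  1.68  0.3   0.48 -2.15] p [0.6119 0.1459 0.0231] th 0.1 zax [ 0.001 -0.    -1.   ] F [-0.7 -0.4  4.3] op 30.3 44.86949619650886
tool cm [-17.75 -18.54 -10.7 ]
```

Emit:
send_rows([
  {"x": 0,"y": 0,"z": -1.6,"rx": 0,"ry": 0,"rz": 0,"jaw": 2.5},
  {"x": 0,"y": 0,"z": -2.6,"rx": 0,"ry": 0,"rz": 0,"jaw": 2.5},
  {"x": 0,"y": 0,"z": -2.6,"rx": 0,"ry": 0,"rz": 0,"jaw": 2.5},
  {"x": 0,"y": 0,"z": -2.6,"rx": 0,"ry": 0,"rz": 0,"jaw": 2.5},
  {"x": -1.75,"y": -1.5,"z": -0.6,"rx": 0,"ry": 0,"rz": 0,"jaw": 2.5},
])

```text
clock: 5.8
tool_pos: [0.5983, 0.1583, 0.1265]
eef_rot: [1.0, -0.002, 0.004, 0.0]
contact_force: [0.9, -0.4, -1.7]
opening: 0.341
finger_force: 44.9
```

Emit:
send_rows([
  {"x": -3,"y": -3,"z": 0,"rx": 0,"ry": 0,"rz": 0,"jaw": 2.5},
  {"x": -3,"y": -3,"z": 0,"rx": 0,"ry": 0,"rz": 0,"jaw": 2.5},
  {"x": -3,"y": -3,"z": 0,"rx": 0,"ry": 0,"rz": 0,"jaw": 2.5},
  {"x": -3,"y": -3,"z": 0,"rx": 0,"ry": 0,"rz": 0,"jaw": 2.5},
  {"x": -2,"y": -2.5,"z": 0,"rx": 0,"ry": 0,"rz": 0,"jaw": 2.5},
])

```text
clock: 6.3
tool_pos: [0.451, 0.3076, 0.1235]
eef_rot: [1.0, 0.002, -0.001, -0.0]
contact_force: [1.1, -0.1, -0.7]
opening: 0.343
finger_force: 44.9
```

Emit:
send_rows([
  {"x": -1,"y": -1.5,"z": 0,"rx": 0,"ry": 0,"rz": 0,"jaw": 2.5},
  {"x": -1,"y": -1,"z": 0.5,"rx": 0,"ry": 0,"rz": 0,"jaw": 2.5},
  {"x": 0,"y": 0,"z": 1.5,"rx": 0,"ry": 0,"rz": 0,"jaw": 2.5},
  {"x": 0,"y": 0,"z": 1.3,"rx": 0,"ry": 0,"rz": 0,"jaw": 2.5},
  {"x": 0,"y": 0,"z": 0,"rx": 0,"ry": 0,"rz": 0,"jaw": 2.5},
])

```text
clock: 6.8
tool_pos: [0.4331, 0.3296, 0.0885]
eef_rot: [1.0, 0.001, -0.001, 0.001]
contact_force: [-1.3, -0.3, -0.9]
opening: 0.341
finger_force: 44.9
```

```bash
python3 -c "
from h import *
a=cam('scene','a2.png'); b=cam('side','b2.png'); np.save('pics/a2.npy',a,allow_pickle=True);np.save('pics/b2.npy',b,allow_pickle=True)
s,M=st(); to([.434,.331,.08])
for c in (a,b): print(proj(c,s['tool_pos']).round(1), proj(c,[.4335,.3315,.05]).round(1))
A=a['img'][150:250,210:310];B=b['img'][120:220,310:410]
cv2.imwrite('pics/v2.png',cv2.resize(np.hstack([A,B]),(800,400),interpolation=cv2.INTER_CUBIC)[:,:,::-1])"
```

```text
t 6.9 q [-0.67  0.83 -0.11  1.93  0.22  0.39 -2.52] p [0.4341 0.3301 0.0897] th 0.05 zax [-0.    -0.001 -1.   ] F [-0.3 -1.2 -0.8] op 30.4 44.87722122840921
t 6.9 q [-0.67  0.83 -0.11  1.93  0.22  0.39 -2.52] p [0.4341 0.3301 0.0897] th 0.05 zax [-0.    -0.001 -1.   ] F [-0.3 -1.2 -0.8] op 30.4 44.87722122840921
tool cm [-0.01 -0.1   0.97]
[262.  197.7] [263.2 210.1]
[379.7 148.9] [378.4 161.8]
```

View pics/v2.png

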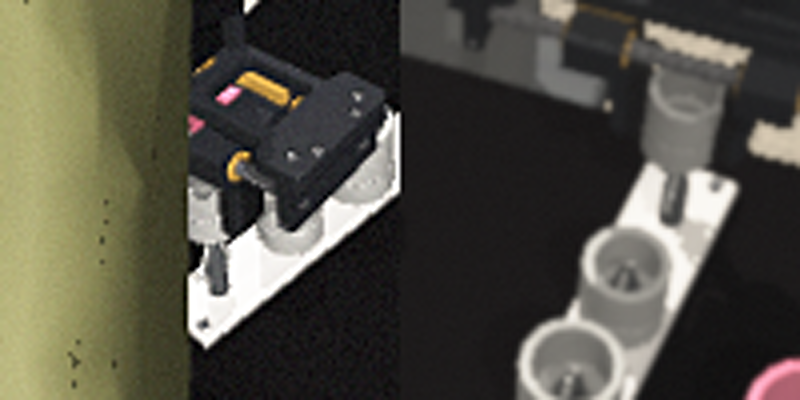

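The side view shows the socket's axis lined up with the stud axis, with the bottom at crop (679,165) and the stud at (675,200). Lowering it now.

Emit:
send_rows([
  {"x": 0,"y": -0.05,"z": 0.8,"rx": 0,"ry": 0,"rz": 0,"jaw": 2.5},
  {"x": 0,"y": 0,"z": 0.8,"rx": 0,"ry": 0,"rz": 0,"jaw": 2.5},
  {"x": 0,"y": 0,"z": 0.8,"rx": 0,"ry": 0,"rz": 0,"jaw": 2.5},
  {"x": 0,"y": 0,"z": 0.6,"rx": 0,"ry": 0,"rz": 0,"jaw": 2.5},
  {"x": 0,"y": 0,"z": 0,"rx": 0,"ry": 0,"rz": 0,"jaw": 2.5},
])

```text
clock: 7.4
tool_pos: [0.4336, 0.3308, 0.0587]
eef_rot: [1.0, 0.001, -0.0, 0.001]
contact_force: [0.0, 0.3, -0.4]
opening: 0.348
finger_force: 44.9
```

```bash
python3 -c "
from h import *
s=st(); print(s[0]['moment'])"
```

```text
t 7.4 q [-0.68  0.89 -0.09  1.94  0.23  0.33 -2.52] p [0.4336 0.3308 0.0587] th 0.1 zax [-0.001 -0.001 -1.   ] F [ 0.   0.3 -0.4] op 30.6 44.87746504949371
[ 0.01423945 -0.00117601 -0.02621676]
```

Emit:
send_rows([
  {"x": 0,"y": 0,"z": 0.5,"rx": 0,"ry": 0,"rz": 0,"jaw": 2.5},
  {"x": 0,"y": 0,"z": 0.5,"rx": 0,"ry": 0,"rz": 0,"jaw": 2.5},
  {"x": 0,"y": 0,"z": 0.5,"rx": 0,"ry": 0,"rz": 0,"jaw": 2.5},
  {"x": 0,"y": 0,"z": 0.3,"rx": 0,"ry": 0,"rz": 0,"jaw": 2.5},
  {"x": 0,"y": 0,"z": 0,"rx": 0,"ry": 0,"rz": 0,"jaw": 2.5},
])

```text
clock: 7.9
tool_pos: [0.4335, 0.3311, 0.0409]
eef_rot: [1.0, 0.001, -0.0, 0.0]
contact_force: [0.7, 0.1, -5.2]
opening: 0.345
finger_force: 44.9
```

Emit:
send_rows([
  {"x": 0,"y": 0,"z": 0.4,"rx": 0,"ry": 0,"rz": 0,"jaw": 2.5},
  {"x": 0,"y": 0,"z": 0.4,"rx": 0,"ry": 0,"rz": 0,"jaw": 2.5},
  {"x": 0,"y": 0,"z": 0.2,"rx": 0,"ry": 0,"rz": 0,"jaw": 2.5},
  {"x": 0,"y": 0,"z": 0.1,"rx": 0,"ry": 0,"rz": 0,"jaw": 2.5},
  {"x": 0,"y": 0,"z": 0,"rx": 0,"ry": 0,"rz": 0,"jaw": 2.5},
])

```text
clock: 8.4
tool_pos: [0.4336, 0.3311, 0.0311]
eef_rot: [1.0, 0.001, 0.0, 0.0]
contact_force: [-1.0, 0.2, 5.4]
opening: 0.344
finger_force: 44.9
```

Emit:
send_rows([
  {"x": 0,"y": 0,"z": 0.15,"rx": 0,"ry": 0,"rz": 0,"jaw": 2.5},
  {"x": 0,"y": 0,"z": 0.1,"rx": 0,"ry": 0,"rz": 0,"jaw": 2.5},
  {"x": 0,"y": 0,"z": 0,"rx": 0,"ry": 0,"rz": 0,"jaw": 2.5},
  {"x": 0,"y": 0,"z": 0,"rx": 0,"ry": 0,"rz": 0,"jaw": 2.5},
  {"x": 0,"y": 0,"z": 0,"rx": 0,"ry": 0,"rz": 0,"jaw": 2.5},
])

```text
clock: 8.9
tool_pos: [0.4337, 0.331, 0.031]
eef_rot: [1.0, 0.001, 0.001, -0.0]
contact_force: [-5.5, -2.0, 28.9]
opening: 0.343
finger_force: 44.9
```

Home and solid: 29 N of push gives no further movement. I'll release and rise, turning to the rail angle.

Emit:
send_rows([
  {"x": 0,"y": 0,"z": -0.25,"rx": 0,"ry": 0,"rz": 0,"jaw": 2.5},
  {"x": 0,"y": 0,"z": 0,"rx": 0,"ry": 0,"rz": 0,"jaw": 5},
  {"x": 0,"y": 0,"z": 0,"rx": 0,"ry": 0,"rz": 0,"jaw": 5.8},
  {"x": 0,"y": 0,"z": 0,"rx": 0,"ry": 0,"rz": 0,"jaw": 5.8},
  {"x": 0,"y": 0,"z": -1,"rx": 0,"ry": 0,"rz": 0,"jaw": 5.8},
])

```text
clock: 9.4
tool_pos: [0.4331, 0.3305, 0.0398]
eef_rot: [1.0, 0.001, -0.001, 0.001]
contact_force: [0.5, -0.1, -0.7]
opening: 0.65
finger_force: 0.0
```

Emit:
send_rows([
  {"x": 0,"y": 0,"z": -2,"rx": 0,"ry": 0,"rz": 0,"jaw": 5.8},
  {"x": 0,"y": 0,"z": -2.5,"rx": 0,"ry": 0,"rz": 0,"jaw": 5.8},
  {"x": 0,"y": 0,"z": -2.5,"rx": 0,"ry": 0,"rz": 0,"jaw": 5.8},
  {"x": 0,"y": 0,"z": -2.5,"rx": 0,"ry": 0,"rz": 0,"jaw": 8.2},
  {"x": 0,"y": 0,"z": -1.5,"rx": 0,"ry": 0,"rz": 0,"jaw": 8.2},
])

```text
clock: 9.9
tool_pos: [0.4343, 0.3315, 0.153]
eef_rot: [1.0, 0.001, 0.001, -0.001]
contact_force: [0.8, -0.1, -0.9]
opening: 0.812
finger_force: 0.0
```

Emit:
send_rows([
  {"x": 0.5,"y": 3.5,"z": 0,"rx": 0,"ry": 0,"rz": 0,"jaw": 8.2},
  {"x": 0.5,"y": 3.5,"z": 0,"rx": 0,"ry": 0,"rz": 0,"jaw": 8.2},
  {"x": 0.5,"y": 3.5,"z": 0,"rx": 0,"ry": 0,"rz": 0,"jaw": 8.2},
  {"x": 0.6,"y": 3.5,"z": 0,"rx": 0,"ry": 0,"rz": 0.06,"jaw": 8.2},
  {"x": 0.6,"y": 3.5,"z": 0,"rx": 0,"ry": 0,"rz": 0.06,"jaw": 8.2},
])

```text
clock: 10.4
tool_pos: [0.4594, 0.1545, 0.1513]
eef_rot: [0.998, -0.06, 0.0, -0.0]
contact_force: [0.8, 1.0, -0.3]
opening: 0.929
finger_force: 0.0
```

```bash
python3 -c "
from h import *
b=cam('side','b3.png'); a=cam('scene','a3.png'); np.save('pics/a3.npy',a,allow_pickle=True);np.save('pics/b3.npy',b,allow_pickle=True)
to([.461,.153,.036])
A=a['img'][150:270,220:360];B=b['img'][120:220,300:420]
A=cv2.resize(A,(400,343),interpolation=cv2.INTER_CUBIC);B=cv2.resize(B,(412,343),interpolation=cv2.INTER_CUBIC)
cv2.imwrite('pics/v3.png',np.hstack([A,B[:,:400]])[:,:,::-1])"
```

```text
t 10.5 q [-0.33  0.68 -0.14  2.08  0.23  0.4  -2.34] p [0.4592 0.1494 0.1511] th -7.33 zax [-0.001 -0.005 -1.   ] F [-0.2 -0.2  0.3] op 82.0 0.0
tool cm [ 0.14 -0.44 11.5 ]
```

View pics/v3.png

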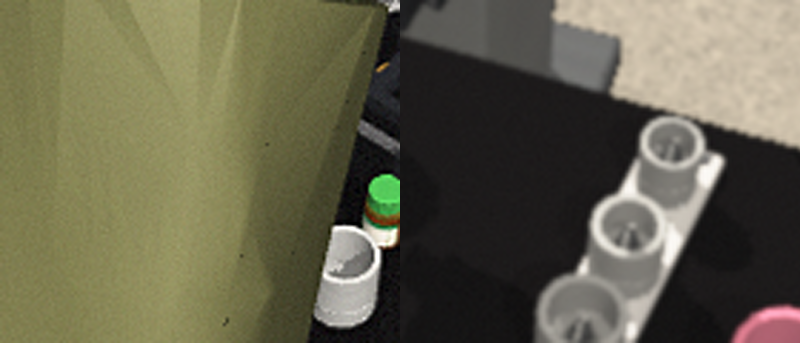

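The side view shows the small socket seated upright on the near end stud, at crop (670,155). Now the large socket.

Emit:
send_rows([
  {"x": 0.15,"y": -0.4,"z": 1,"rx": 0,"ry": 0,"rz": 0,"jaw": 8.2},
  {"x": 0,"y": 0,"z": 2,"rx": 0,"ry": 0,"rz": 0,"jaw": 8.2},
  {"x": 0,"y": 0,"z": 2,"rx": 0,"ry": 0,"rz": 0,"jaw": 8.2},
  {"x": 0,"y": 0,"z": 2,"rx": 0,"ry": 0,"rz": 0,"jaw": 8.2},
  {"x": 0,"y": 0,"z": 1.5,"rx": 0,"ry": 0,"rz": 0,"jaw": 8.2},
])

```text
clock: 11.0
tool_pos: [0.4605, 0.1623, 0.0641]
eef_rot: [0.998, -0.057, -0.0, -0.001]
contact_force: [-0.5, 0.7, -0.3]
opening: 0.936
finger_force: 0.0
```

Emit:
send_rows([
  {"x": 0,"y": 0,"z": 1.5,"rx": 0,"ry": 0,"rz": 0,"jaw": 8.2},
  {"x": 0,"y": 0,"z": 1,"rx": 0,"ry": 0,"rz": 0,"jaw": 8.2},
  {"x": 0,"y": 0,"z": 0.5,"rx": 0,"ry": 0,"rz": 0,"jaw": 8.2},
  {"x": 0,"y": 0,"z": 0,"rx": 0,"ry": 0,"rz": 0,"jaw": 8.2},
  {"x": 0,"y": 0,"z": 0,"rx": 0,"ry": 0,"rz": 0,"jaw": 6},
])

```text
clock: 11.5
tool_pos: [0.4611, 0.1601, 0.036]
eef_rot: [0.998, -0.059, 0.0, -0.0]
contact_force: [0.4, 0.0, 0.2]
opening: 0.866
finger_force: 0.0
```

Emit:
send_rows([
  {"x": 0,"y": 0,"z": 0,"rx": 0,"ry": 0,"rz": 0,"jaw": 4.5},
  {"x": 0,"y": 0,"z": 0,"rx": 0,"ry": 0,"rz": 0,"jaw": 4.5},
  {"x": 0,"y": 0,"z": 0,"rx": 0,"ry": 0,"rz": 0,"jaw": 4.5},
  {"x": 0,"y": 0,"z": 0,"rx": 0,"ry": 0,"rz": 0,"jaw": 4.5},
  {"x": 0,"y": 0,"z": 0,"rx": 0,"ry": 0,"rz": 0,"jaw": 4.5},
], grip_force=50)

```text
clock: 12.0
tool_pos: [0.461, 0.1592, 0.0361]
eef_rot: [0.998, -0.059, 0.0, 0.0]
contact_force: [-0.5, -1.4, 5.7]
opening: 0.577
finger_force: 50.0
```

```bash
python3 -c "
from h import *
to([.461,.153,.036])
to([.5995,.313,.14])"
```

```text
t 12.0 q [-0.4   0.91 -0.04  2.11  0.27  0.13 -2.39] p [0.461  0.1592 0.0361] th -6.8 zax [ 0.    -0.001 -1.   ] F [-0.5 -1.4  5.7] op 50.8 49.99809252389241
tool cm [0.08 0.62 0.01]
t 12.0 q [-0.4   0.91 -0.04  2.11  0.27  0.13 -2.39] p [0.461  0.1592 0.0361] th -6.8 zax [ 0.    -0.001 -1.   ] F [-0.5 -1.4  5.7] op 50.8 49.99809252389241
tool cm [ 11.94 -16.91 -10.4 ]
```

Emit:
send_rows([
  {"x": 0,"y": 0,"z": -1.6,"rx": 0,"ry": 0,"rz": 0,"jaw": 4.5},
  {"x": 0,"y": 0,"z": -2.4,"rx": 0,"ry": 0,"rz": 0,"jaw": 4.5},
  {"x": 0,"y": 0,"z": -2.4,"rx": 0,"ry": 0,"rz": 0,"jaw": 4.5},
  {"x": 0,"y": 0,"z": -2.4,"rx": 0,"ry": 0,"rz": 0,"jaw": 4.5},
  {"x": 0.4,"y": -0.9,"z": -1.6,"rx": 0,"ry": 0,"rz": 0,"jaw": 4.5},
])

```text
clock: 12.5
tool_pos: [0.4656, 0.1672, 0.1409]
eef_rot: [0.998, -0.06, -0.0, 0.0]
contact_force: [0.5, -0.2, -1.3]
opening: 0.577
finger_force: 50.0
```

Emit:
send_rows([
  {"x": 2,"y": -2.8,"z": 0,"rx": 0,"ry": 0,"rz": 0,"jaw": 4.5},
  {"x": 2.5,"y": -3.5,"z": 0,"rx": 0,"ry": 0,"rz": 0,"jaw": 4.5},
  {"x": 2.5,"y": -3.5,"z": 0,"rx": 0,"ry": 0,"rz": 0,"jaw": 4.5},
  {"x": 2.5,"y": -3.5,"z": 0,"rx": 0,"ry": 0,"rz": 0,"jaw": 4.5},
  {"x": 1.5,"y": -2,"z": 0,"rx": 0,"ry": 0,"rz": 0,"jaw": 4.5},
])

```text
clock: 13.0
tool_pos: [0.5946, 0.3109, 0.1395]
eef_rot: [0.998, -0.058, 0.001, -0.002]
contact_force: [-0.7, 0.5, -1.1]
opening: 0.58
finger_force: 50.0
```

Emit:
send_rows([
  {"x": 0.5,"y": -0.6,"z": 0.4,"rx": 0,"ry": 0,"rz": 0,"jaw": 4.5},
  {"x": 0,"y": 0,"z": 1.4,"rx": 0,"ry": 0,"rz": 0,"jaw": 4.5},
  {"x": 0,"y": 0,"z": 1.4,"rx": 0,"ry": 0,"rz": 0,"jaw": 4.5},
  {"x": 0,"y": 0,"z": 0.4,"rx": 0,"ry": 0,"rz": 0,"jaw": 4.5},
  {"x": 0,"y": 0,"z": 0,"rx": 0,"ry": 0,"rz": 0,"jaw": 4.5},
])

```text
clock: 13.5
tool_pos: [0.5975, 0.3108, 0.1021]
eef_rot: [0.998, -0.059, -0.002, 0.001]
contact_force: [0.6, 0.5, -1.3]
opening: 0.572
finger_force: 50.0
```

```bash
python3 -c "
from h import *
to([.5995,.312,.044])"
```

```text
t 13.5 q [-0.47  0.93 -0.15  1.51  0.19  0.72 -2.39] p [0.5975 0.3108 0.1021] th -6.81 zax [-0.003 -0.003 -1.   ] F [ 0.6  0.5 -1.3] op 50.4 49.99932189239189
tool cm [ 0.2  -0.16  5.81]
```

Emit:
send_rows([
  {"x": 0.2,"y": -0.1,"z": 0,"rx": 0,"ry": 0,"rz": 0,"jaw": 4.5},
  {"x": 0,"y": 0,"z": 0.7,"rx": 0,"ry": 0,"rz": 0,"jaw": 4.5},
  {"x": 0,"y": 0,"z": 0.7,"rx": 0,"ry": 0,"rz": 0,"jaw": 4.5},
  {"x": 0,"y": 0,"z": 0.7,"rx": 0,"ry": 0,"rz": 0,"jaw": 4.5},
  {"x": 0,"y": 0,"z": 0.5,"rx": 0,"ry": 0,"rz": 0,"jaw": 4.5},
])

```text
clock: 14.0
tool_pos: [0.6006, 0.313, 0.0767]
eef_rot: [0.998, -0.059, -0.0, 0.0]
contact_force: [0.1, 0.1, -1.0]
opening: 0.574
finger_force: 50.0
```

```bash
python3 -c "
from h import *
to([.5995,.312,.044])"
```

```text
t 14.0 q [-0.47  0.97 -0.15  1.51  0.19  0.68 -2.4 ] p [0.6006 0.313  0.0767] th -6.76 zax [-0.001 -0.001 -1.   ] F [ 0.1  0.1 -1. ] op 50.5 49.99929604207864
tool cm [-0.09  0.11  3.27]
```

Free over the taper, so I'll go on down.

Emit:
send_rows([
  {"x": 0,"y": 0.05,"z": 0.5,"rx": 0,"ry": 0,"rz": 0,"jaw": 4.5},
  {"x": 0,"y": 0,"z": 0.5,"rx": 0,"ry": 0,"rz": 0,"jaw": 4.5},
  {"x": 0,"y": 0,"z": 0.4,"rx": 0,"ry": 0,"rz": 0,"jaw": 4.5},
  {"x": 0,"y": 0,"z": 0.4,"rx": 0,"ry": 0,"rz": 0,"jaw": 4.5},
  {"x": 0,"y": 0,"z": 0.3,"rx": 0,"ry": 0,"rz": 0,"jaw": 4.5},
])

```text
clock: 14.5
tool_pos: [0.6008, 0.3123, 0.0565]
eef_rot: [0.998, -0.059, -0.0, 0.0]
contact_force: [-1.2, -1.6, 2.3]
opening: 0.577
finger_force: 50.0
```

Emit:
send_rows([
  {"x": 0,"y": 0,"z": 0.4,"rx": 0,"ry": 0,"rz": 0,"jaw": 4.5},
  {"x": 0,"y": 0,"z": 0.3,"rx": 0,"ry": 0,"rz": 0,"jaw": 4.5},
  {"x": 0,"y": 0,"z": 0.2,"rx": 0,"ry": 0,"rz": 0,"jaw": 4.5},
  {"x": 0,"y": 0,"z": 0.1,"rx": 0,"ry": 0,"rz": 0,"jaw": 4.5},
  {"x": 0,"y": 0,"z": 0,"rx": 0,"ry": 0,"rz": 0,"jaw": 4.5},
])

```text
clock: 15.0
tool_pos: [0.6005, 0.3126, 0.0458]
eef_rot: [0.998, -0.059, -0.0, 0.0]
contact_force: [-0.2, -1.1, -4.7]
opening: 0.574
finger_force: 50.0
```

Snapped past the clip. The last 2 mm to the rail remain, plus a firming push.

Emit:
send_rows([
  {"x": 0,"y": 0,"z": 0.2,"rx": 0,"ry": 0,"rz": 0,"jaw": 4.5},
  {"x": 0,"y": 0,"z": 0.15,"rx": 0,"ry": 0,"rz": 0,"jaw": 4.5},
  {"x": 0,"y": 0,"z": 0,"rx": 0,"ry": 0,"rz": 0,"jaw": 4.5},
  {"x": 0,"y": 0,"z": 0,"rx": 0,"ry": 0,"rz": 0,"jaw": 4.5},
  {"x": 0,"y": 0,"z": 0,"rx": 0,"ry": 0,"rz": 0,"jaw": 4.5},
])

```text
clock: 15.5
tool_pos: [0.6007, 0.3128, 0.0442]
eef_rot: [0.998, -0.059, -0.0, 0.0]
contact_force: [-2.8, -2.4, 6.1]
opening: 0.577
finger_force: 50.0
```

Emit:
send_rows([
  {"x": 0,"y": 0,"z": 0.1,"rx": 0,"ry": 0,"rz": 0,"jaw": 4.5},
  {"x": 0,"y": 0,"z": 0.05,"rx": 0,"ry": 0,"rz": 0,"jaw": 4.5},
  {"x": 0,"y": 0,"z": 0,"rx": 0,"ry": 0,"rz": 0,"jaw": 4.5},
  {"x": 0,"y": 0,"z": 0,"rx": 0,"ry": 0,"rz": 0,"jaw": 4.5},
  {"x": 0,"y": 0,"z": 0,"rx": 0,"ry": 0,"rz": 0,"jaw": 4.5},
])

```text
clock: 16.0
tool_pos: [0.6007, 0.3128, 0.0441]
eef_rot: [0.998, -0.059, -0.0, 0.0]
contact_force: [-6.1, -2.8, 14.6]
opening: 0.577
finger_force: 50.0
```

The TCP is at 0.0441, which is 0.008 + 0.0361, so the socket is home. Releasing and rising.

Emit:
send_rows([
  {"x": 0,"y": 0,"z": -0.15,"rx": 0,"ry": 0,"rz": 0,"jaw": 4.5},
  {"x": 0,"y": 0,"z": 0,"rx": 0,"ry": 0,"rz": 0,"jaw": 7.6},
  {"x": 0,"y": 0,"z": 0,"rx": 0,"ry": 0,"rz": 0,"jaw": 7.6},
  {"x": 0,"y": 0,"z": 0,"rx": 0,"ry": 0,"rz": 0,"jaw": 7.6},
  {"x": 0,"y": 0,"z": -1,"rx": 0,"ry": 0,"rz": 0,"jaw": 7.6},
])

```text
clock: 16.5
tool_pos: [0.6003, 0.3125, 0.0521]
eef_rot: [0.998, -0.059, -0.001, 0.001]
contact_force: [-0.6, -0.0, -0.1]
opening: 0.862
finger_force: 0.0
```

Emit:
send_rows([
  {"x": 0,"y": 0,"z": -2,"rx": 0,"ry": 0,"rz": 0,"jaw": 7.6},
  {"x": 0,"y": 0,"z": -3,"rx": 0,"ry": 0,"rz": 0,"jaw": 7.6},
  {"x": 0,"y": 0,"z": -3,"rx": 0,"ry": 0,"rz": 0,"jaw": 7.6},
  {"x": 0,"y": 0,"z": -3,"rx": 0,"ry": 0,"rz": 0,"jaw": 7.6},
  {"x": 0,"y": 0,"z": -3,"rx": 0,"ry": 0,"rz": 0,"jaw": 7.6},
])

```text
clock: 17.0
tool_pos: [0.6012, 0.3129, 0.1952]
eef_rot: [0.998, -0.059, 0.0, -0.0]
contact_force: [0.0, 0.1, -1.7]
opening: 0.859
finger_force: 0.0
```

Emit:
send_rows([
  {"x": -2,"y": 3,"z": -1,"rx": 0,"ry": 0,"rz": 0,"jaw": 7.6},
  {"x": -2,"y": 3,"z": -1,"rx": 0,"ry": 0,"rz": 0,"jaw": 7.6},
  {"x": -2,"y": 3,"z": -1,"rx": 0,"ry": 0,"rz": 0,"jaw": 7.6},
  {"x": 0,"y": 0,"z": 0,"rx": 0,"ry": 0,"rz": 0,"jaw": 7.6},
  {"x": 0,"y": 0,"z": 0,"rx": 0,"ry": 0,"rz": 0,"jaw": 7.6},
])

```text
clock: 17.5
tool_pos: [0.5313, 0.2304, 0.2244]
eef_rot: [0.998, -0.059, 0.001, -0.001]
contact_force: [-0.1, 0.1, 0.4]
opening: 0.864
finger_force: 0.0
```

```bash
python3 -c "
from h import *
b=cam('side'); w=cam('wrist'); st()
B=cv2.resize(b['img'][110:290,290:450],(400,450),interpolation=cv2.INTER_CUBIC); W=cv2.resize(w['img'][:300,:340],(400,353))
W=np.vstack([W,np.zeros((97,400,3),np.uint8)])
cv2.imwrite('pics/v4.png',np.hstack([B,W])[:,:,::-1])"
```

```text
t 17.6 q [-0.38  0.66 -0.19  1.74  0.16  0.76 -2.34] p [0.5316 0.2318 0.2236] th -6.73 zax [ 0.002  0.002 -1.   ] F [-0.5 -0.2  0.2] op 75.9 0.0
```

View pics/v4.png

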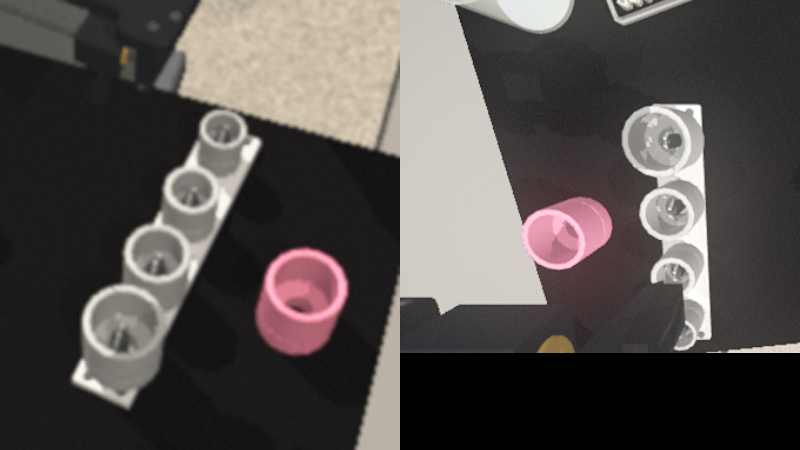

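The side view shows four upright sockets in size order, from the smallest at (222,135) to the largest at (122,335). The pink one is untouched and the gripper is clear.

```bash
python3 -c "
from h import *
print(finish_job())"
```

```text
the job is handed in; nothing more can be done
None
```

Both sockets are on their end studs, pressed home past the clips and released; the four sockets stand upright in size order along the rail, and the job was handed in at about 17.6 s on the robot clock.

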